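Clear the jammed card feeder and reset its limit switch

ROBOT

A 6-joint arm with a two-finger parallel gripper is mounted at the origin on the work surface. World frame = base frame: x ahead of the robot, y to its left, z up, the work surface at z = 0. Lengths are in m, angles in degrees, forces in N, time in s.
With the tool pointing down it reaches from about 0.35 to 0.725 m from the base axis. Payload 4.3 kg.
Tool frame: the origin (TCP) lies between the finger pads; the fingertips stand 8 mm ahead of it and the grasp point (between the pads) lies 11 mm behind it; z points along the fingers, x is the direction in which the jaws open and shut, and the axes are right-handed (so a half turn about z gives the same grasp; the last joint's range is limited). The gripper opens to 85 mm and grips with 20 to 120 N. Pads are 22 mm wide; open, the fingers measure 114 mm over their backs; the gripper's body (76 mm by 85 mm) begins 54 mm behind the grasp point. The pads swing forward as they close: fully open they stand 13 mm farther back than shut.
Start: joints at [61.232, 21.618, 4.641, 73.018, 0, 83.68], TCP at [0.22, 0.531, 0.239] pointing down, gripper open.
Joint ranges: [-156.06, 156.06], [-48.1, 94.91], [-58.44, 69.94], [-101.28, 121.22], [-78.64, 73.56], [-180, 180]. Speed limits (degrees/s): [147.25, 147.25, 180, 180, 180, 180].

INTERFACE

Orientations are given as [roll, pitch, yaw] about the fixed x, y, z axes, in that order (R = Rz(yaw) Ry(pitch) Rx(roll)).
In Python, from bench import bot, optics, workorder gives the robot as it stands. Calls block until the motion is done:
- bot.movep(position, orientation): joint-space move of the TCP to a pose.
- bot.line_to(position, rotation=None, speed=0.15, until_force=None): straight line of the TCP; rotation=None keeps the orientation; speed is the mean speed in m/s. With until_force (N) it stops when the force on the tool has changed by that much, and returns True; else False.
- bot.set_joints(angles): joint-space move.
- bot.gripper_to(opening, grip_force=None): finger opening in m; grip_force is the grip in N (None keeps the last); returns when the fingers have stopped.
- bot.sleep(seconds).
- bot.solve_ik(position, orientation): joint angles nearest the present ones, or None.
- bot.get_obs(): the state.
- optics.camera(name): name is "side" or "top" or "wrist"; returns a dict with "pixels" (480x640x3 uint8, red, green, blue), "mtx" (3x3 intrinsics, pixels), "extrinsics" (4x4, takes a point from camera to world coordinates); the wrist camera has in their place "tool_from_camera" (4x4, takes a point from camera to tool coordinates, whose origin is the TCP and whose axes are the tool frame's). Camera axes: x right, y down, z forward; pixel columns grow to the right and rows downward; lengths in m; the calibration is good to about 2 mm. The wrist camera is an equidistant fisheye: a pixel r from the principal point sees the ray r / f radians off the axis. A picture is of the moment at which its call begins: read the wrist's pose just before it. There is no depth.
A pose or a line that the arm cannot do raises bot.PlanningError and nothing moves.
- workorder.hand_in(): hands the job in, once; it reports no verdict.
The state is a dict: "time": time; "joint_pos": joint angles; "joint_velocities": joint speeds; "effort": joint torques, N m; "tcp_pos": TCP position; "ee_rot": TCP orientation; "ft_force": force on the tool from outside, world axes, zero at the start; "moment": the same for the moment, N m; "grip_width": finger opening in m.
Only numpy, scipy, OpenCV 4.12 (cv2) and the standard library are available. Lean on these libraries where they do the work, as an engineer would, in place of code of your own. Each camera call takes 0.05 s, during which the arm holds its last target. There are 200 camera calls.

TASK

The card feeder has stopped because a glue stick is lying across its belt. First take the glue stick off and lay it flat in the white tray; then reset the feeder by pushing the arm of the limit switch with the orange roller over towards its trip pin until it clicks, going no further than the click needs, and let the arm spring back upright. Leave the switch with the black roller and all the other things on the table alone.

Things in the scene. Friction and masses are not known exactly. Their poses are not given: they have to be found in the camera images.
- feeder: Bench-top card feeder, fixed: grey base plate 290 x 340 mm, 12 mm thick; black belt bed at local x -113 to +33 mm, 334 mm long along local y with its end rollers, belt top 51 mm above the table, not moving; blue drive housing at local x +117 to +167 mm, 74 mm high. Origin on the table under the belt area; local y runs along the belt, local x across it to the housing.
- glue: Green glue stick lying on the belt, 90 mm long along its local x, round body 25 mm across with a square white foot and a square yellow cap 26 mm across, so it does not roll; about 40 g. Origin in the middle of its length, on its underside (centre line 13 mm above).
- tray: White open tray, 200 mm (local x) x 150 mm (local y), 35 mm high, wall and floor about 4 mm, loose, about 0.6 kg. Origin at the centre of its underside.
- orange_switch: Roller-lever limit switch with an orange roller, fixed on the feeder plate between belt and housing, at either end of the row. Origin on its underside below the arm (12 mm above the table). Metal body 52 mm high on the local +x side of the arm. The arm leans only towards local +y.
- orange_switch_pivot (a point): Pivot of the orange-rollered arm, fixed, 36 mm above the switch's origin; the arm turns about local x. Beyond the arm, on its +y side, a black guide block holds the trip pin: its top is 30 mm above the pivot, and it lies somewhere between y +22 and +52 mm.
- orange_switch_roller (a point): Centre of the orange roller (20 mm diameter, 13 mm wide along local x), 55 mm from the pivot, straight above it at rest (103 mm above the table). Push it on its -y side, for instance with closed fingers reaching about 20 mm below its centre; as the arm leans it moves on a 55 mm circle and sinks by up to 16 mm.
- orange_switch_arm (a joint): Angle of that arm, rad: 0 upright, growing as the roller goes to local +y, hard stop at 1.0. A light return spring (0.7 to 1.2 N at the roller) brings it back to 0. After a free travel that differs every time (0.24 to 0.54 rad, 13 to 28 mm at the roller) the arm meets the trip pin 24 mm above the pivot and the push turns firm: it rises by 3 N or more, to 5 to 11 N.
- orange_switch_pin (a joint): Travel of the trip pin, m: 0 at the start. The arm pushes it and it stays where it is pushed, its green end coming out at the +y side of the guide block. The switch clicks at 3 mm; beyond 8 mm it is broken. 1 mm of pin is 1 to 2 mm at the roller, so the click comes about 4 to 6 mm of roller travel after the push turns firm, the breakage 9 mm or more after it.
- black_switch: The twin switch with the black roller, same sizes and same orientation, at the other end of the row: not to be touched.
- black_switch_roller (a point): Centre of the black roller.
- black_switch_arm (a joint): Angle of the black-rollered arm, rad: 0 upright.
- glue2: A second green glue stick, standing upright on the table, 90 mm tall, white cap: a bystander. Origin under its foot.
- paintbox: Open white watercolour tin, 190 x 145 mm, 16 mm high: a bystander, on the other side of the feeder from the tray. Origin under its middle.
- pastels: Purple box of pastels, 140 x 80 x 22 mm: a bystander.
- eraser: White eraser in a blue sleeve, 45 x 22 x 13 mm: a bystander.
Mind the look-alikes: they are no part of the job. Leave any red look-alike of the glue alone.

How it is judged:
By the outcome, as a careful person would: the job done as asked, in the order asked, and still so for the second after the job is handed in, with the robot touching nothing.
It also fails if it takes over 59 s, if anything falls off the work surface, if the arm or the gripper's body presses on something with over 40 N, if the wrist force passes 120 N, or if a joint passes its speed limit or range.

## Working session

There is one attempt and no reset: what is moved stays moved. The work goes in short steps, each a Python script; the robot and the scene stay as the last script left them, time stands still between calls to the robot, and variables do not carry over. Pictures are saved under pics/ and viewed, about 8 in all and at most 12, crops included, and the job is handed in when it is done.

```bash
mkdir -p pics
cat > h.py <<'E'
import numpy as np, cv2
from bench import bot, optics, workorder
def snap(name, fn):
    o=bot.get_obs(); c=optics.camera(name); cv2.imwrite(f'pics/{fn}.png', c['pixels'][:,:,::-1])
    np.savez(f'pics/{fn}.npz', **{k:np.array(v) for k,v in c.items() if k!='name'}, tcp=o['tcp_pos'], rot=o['ee_rot']); return c
def w(fn,u,v,z):
    d=np.load(f'pics/{fn}.npz'); K=d['mtx']; T=d['extrinsics']
    r=T[:3,:3]@np.linalg.inv(K)@[u,v,1]; o=T[:3,3]; return o+r*(z-o[2])/r[2]
def proj(fn,p):
    d=np.load(f'pics/{fn}.npz'); T=np.linalg.inv(d['extrinsics']); q=d['mtx']@(T[:3,:3]@p+T[:3,3]); return q[:2]/q[2]
E
python3 - <<'E'
from h import *
for n in('top','side'):
    c=snap(n,n+'0'); print(n,c['mtx'],c['extrinsics'])
print(bot.get_obs())
E
```

```text
top [[483.90046364   0.         313.19851903]
 [  0.         483.90046364 236.20505692]
 [  0.           0.           1.        ]] [[-1.93067274e-02 -9.93914469e-01  1.08449428e-01  4.95563815e-01]
 [-9.99813597e-01  1.91771637e-02 -2.23761565e-03  1.09578347e-02]
 [ 1.44246134e-04 -1.08472414e-01 -9.94099449e-01  1.00219168e+00]
 [ 0.00000000e+00  0.00000000e+00  0.00000000e+00  1.00000000e+00]]
side [[498.26387921   0.         323.48206096]
 [  0.         498.26387921 237.88210212]
 [  0.           0.           1.        ]] [[ 0.67092824 -0.58541074  0.45513685  0.06491677]
 [-0.74137571 -0.51737075  0.427422   -0.47287586]
 [-0.01474294 -0.6241969  -0.78112795  0.94786019]
 [ 0.          0.          0.          1.        ]]
{'time': 0.1, 'joint_pos': array([6.12325234e+01, 2.16563460e+01, 4.57050488e+00, 7.30182388e+01,
       3.17595975e-03, 8.36807794e+01]), 'joint_velocities': array([-0.01753905, -0.05754188,  0.17939267, -0.02404972, -0.0903445 ,
        0.04156139]), 'effort': array([ 8.04373267e-04, -4.64694142e+01,  2.70581979e+01,  1.20472658e-02,
       -1.59311139e-04, -9.23860796e-06]), 'tcp_pos': array([0.21926076, 0.53093632, 0.23846734]), 'ee_rot': array([-1.79985387e+02,  1.03097994e-01,  6.75517543e+01]), 'ft_force': array([-0.02367077, -0.68956945,  0.04232815]), 'moment': array([0.03102654, 0.0107823 , 0.01305073]), 'grip_width': 0.08549633228803055}
```

View pics/top0.png

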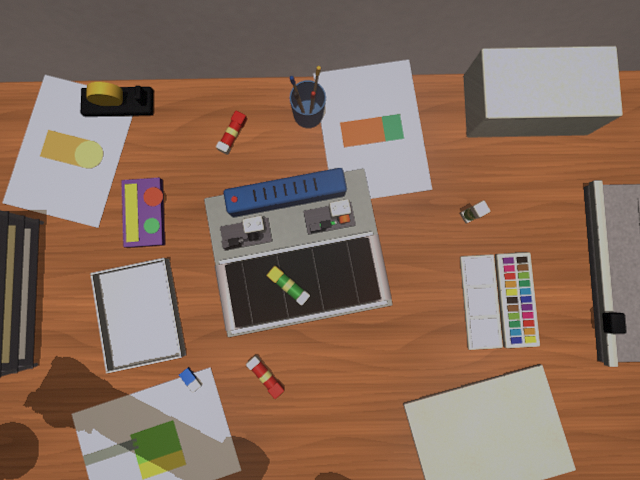

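View pics/side0.png

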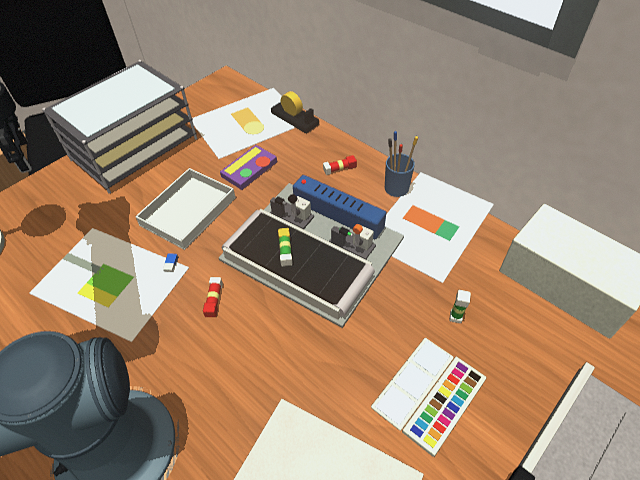

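Run:
```python
import cv2,numpy as np
a=cv2.imread('pics/top0.png')[160:345,200:395]; b=cv2.imread('pics/side0.png')[175:285,255:410]
A=cv2.resize(a,(400,380),interpolation=2); A=cv2.resize(a,None,fx=2,fy=2,interpolation=2)
A=cv2.resize(cv2.imread('pics/top0.png')[195:310,215:360],None,fx=5.5,fy=5.1,interpolation=2)
cv2.imwrite('pics/c1.png',A)
cv2.imwrite('pics/c2.png',cv2.resize(b,None,fx=5,fy=5,interpolation=2))
```

```text
(no output)
```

View pics/c1.png

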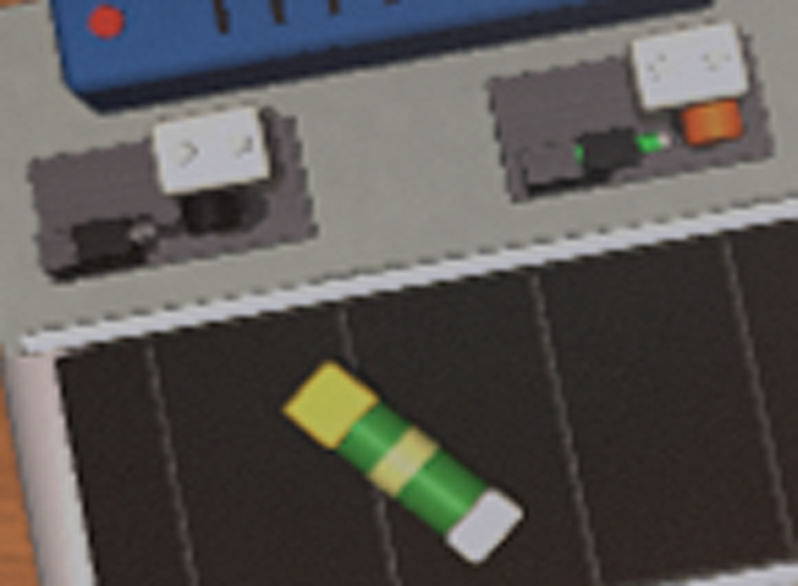

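View pics/c2.png

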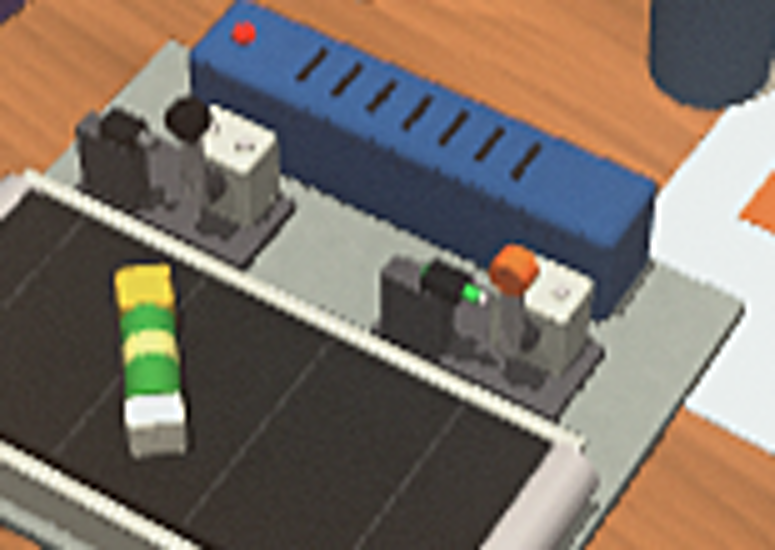

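The top crop shows the job's green glue stick on the belt, with its yellow cap at (271,270) and white foot at (303,298). The standing green stick at (475,212) has a white cap and is glue2. The red ones at (232,132) and (265,377) are look-alikes, so I leave all three alone. The orange roller is the right-hand switch at (344,219), with its pin block on the left (+y). The black roller is at about (253,236).

Run:
```python
from h import *
np.set_printoptions(precision=4,suppress=True)
c=lambda u,v:(215+u/5.5,195+v/5.1)
s=lambda u,v:(255+u/5,175+v/5)
a=w('top0',*c(306,384),.064);b=w('top0',*c(500,539),.064)
g=(a+b)/2;print('glue',a,b,g,np.linalg.norm(a-b),np.degrees(np.arctan2(*(a-b)[[1,0]])))
print('glue side pred',proj('side0',g),'seen',s(150,360), w('side0',*s(150,355),.064))
r=w('top0',*c(712,122),.103);print('roller top',r,'side',w('side0',*s(513,270),.103))
print('black',w('top0',*c(210,208),.103), w('side0',*s(188,118),.103))
p=w('top0',*c(25,345),.053);q=w('top0',*c(798,212),.053);print('belt edge',p,q,np.degrees(np.arctan2(*(p-q)[[1,0]])))
t=np.array([w('top0',u,v,.035) for u,v in((92,272),(168,259),(183,355),(106,371))]);print('tray',t,t.mean(0),np.linalg.norm(np.diff(t,axis=0),axis=1),np.degrees(np.arctan2(*(t[0]-t[3])[[1,0]])))
for rr in (r,): print(np.linalg.norm(rr[:2]))
gy=np.degrees(np.arctan2(*(a-b)[[1,0]]))
for yaw in (gy+90,gy-90):
  for P,y in (((*g[:2],.07),yaw),((*g[:2],.2),yaw)): 
    j=bot.solve_ik(list(P),[180,0,y]); print(yaw,j)
```

```text
glue [0.5331 0.0925 0.064 ] [0.4735 0.0253 0.064 ] [0.5033 0.0589 0.064 ] 0.08986101130599446 48.424918324842125
glue side pred [284.6584 246.7738] seen (285.0, 247.0) [0.5054 0.0599 0.064 ]
roller top [ 0.6251 -0.0503  0.103 ] side [ 0.6254 -0.05    0.103 ]
black [0.5966 0.1211 0.103 ] [0.5962 0.1214 0.103 ]
belt edge [0.5505 0.1935 0.053 ] [ 0.5966 -0.0837  0.053 ] 99.44613902444728
tray [[0.5378 0.4512 0.035 ]
 [0.5608 0.3    0.035 ]
 [0.372  0.2682 0.035 ]
 [0.3444 0.4181 0.035 ]] [0.4538 0.3594 0.035 ] [0.1529 0.1914 0.1524] 9.72282815129698
0.6271716796549262
138.4249183248421 [ -0.5039  20.7561 -23.2969  45.947    0.     -48.9288]
138.4249183248421 [ -0.5039  14.6074 -11.0744  64.3182   0.     -48.9288]
-41.575081675157875 [ -0.5039  20.7561 -23.2969  45.947    0.     131.0712]
-41.575081675157875 [ -0.5039  14.6074 -11.0744  64.3182   0.     131.0712]
```

Run:
```python
from h import *
Y=138.4; g=[.5040,.0592]
bot.movep([*g,.17],[180,0,Y]); bot.gripper_to(.055)
print(bot.get_obs()['time'],bot.line_to([*g,.0605],speed=.12,until_force=6), bot.get_obs()['tcp_pos'])
bot.gripper_to(.01,grip_force=30); print(bot.get_obs()['grip_width'])
bot.line_to([*g,.16],speed=.2); o=bot.get_obs(); print(o['time'],o['grip_width'],o['tcp_pos'],o['ft_force'])
snap('wrist','w1')
```

```text
2.5083 False [0.50467037 0.05919774 0.06116445]
0.024274611381833157
4.6 0.02429318544892105 [0.50345501 0.05920571 0.15906723] [-0.159499   -0.60880354 -0.65890386]
```

View pics/w1.png

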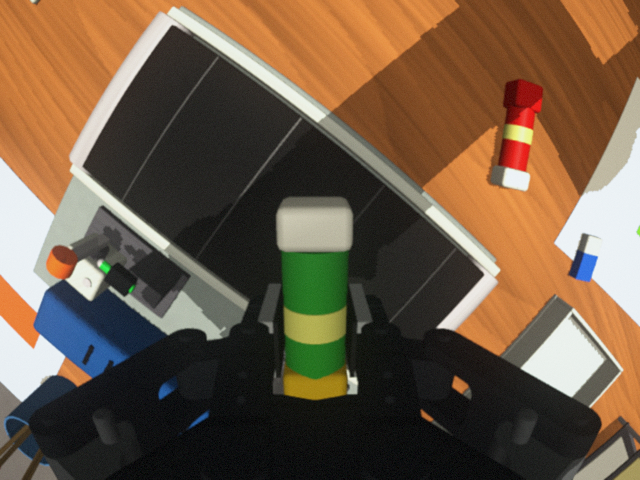

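The wrist picture shows the green stick held squarely between the pads, with its white foot at (314,224). Next is the tray.

Run:
```python
from h import *
t=[.4538,.3594]; Y=99.7
bot.movep([*t,.14],[180,0,Y]); print(bot.get_obs()['time'],bot.get_obs()['joint_pos'])
print(bot.line_to([*t,.0145],speed=.1,until_force=4)); o=bot.get_obs(); print(o['tcp_pos'],o['grip_width'],o['ft_force'])
bot.gripper_to(.05); bot.line_to([*t,.14],speed=.2); 
bot.movep([.45,.2,.2],[180,0,99.5])
print(bot.get_obs()['time']); bot.gripper_to(0); snap('top','top1'); snap('side','side1'); print(bot.get_obs()['time'])
import cv2
a=cv2.imread('pics/top1.png')[180:390,80:370]
cv2.imwrite('pics/c3.png',cv2.resize(a,None,fx=2.7,fy=2.7,interpolation=2))
```

```text
5.8167 [ 3.20540155e+01  2.46960799e+01 -5.80896479e+00  5.95874584e+01
 -3.04050905e-02  2.23604655e+01]
True
[0.45302313 0.35874629 0.01434682] 0.023695060137659714 [-1.27426312 -0.73651913  4.89519516]
8.9167
9.55
```

View pics/c3.png

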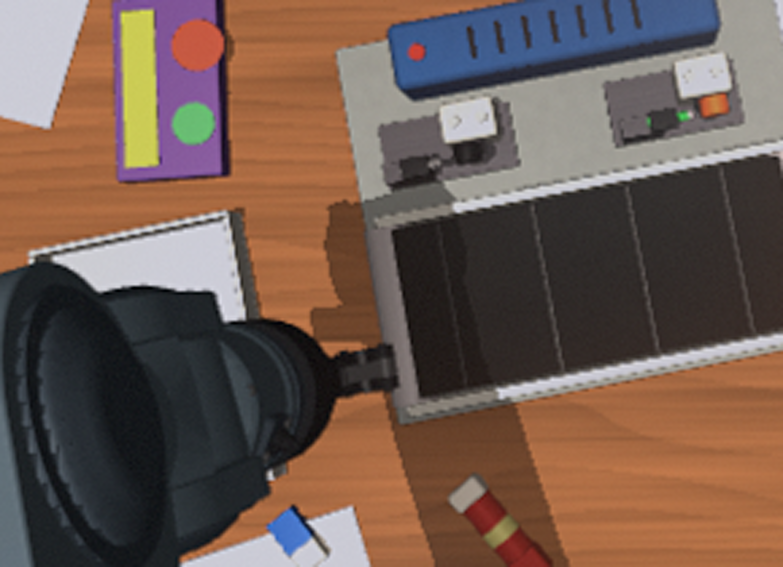

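The arm hides the tray in this view. I'll move to the approach pose beside the orange roller, which clears the view, and check both there.

Run:
```python
from h import *
P=[.6316,-.0894]
bot.movep([*P,.19],[180,0,9.5]); bot.line_to([*P,.093],speed=.12)
o=bot.get_obs(); print(o['time'],o['tcp_pos'],o['ee_rot'],o['grip_width'],o['ft_force'],o['joint_pos'])
snap('top','top2'); snap('side','side2'); snap('wrist','w2')
a=cv2.imread('pics/top2.png')[250:380,80:200]; b=cv2.imread('pics/side2.png')[165:265,290:400]; c=cv2.imread('pics/w2.png')
f=lambda i:cv2.resize(i,(395,395*i.shape[0]//i.shape[1]),interpolation=2)
A,B=f(a),f(b); H=max(len(A),len(B)); pad=lambda i:cv2.copyMakeBorder(i,0,H-len(i),0,5,0)
cv2.imwrite('pics/c4.png',np.hstack([pad(A),pad(B)]))
```

```text
11.8 [ 0.63229292 -0.08935779  0.09396186] [ 1.79962998e+02 -8.64275266e-02  9.52038168e+00] 0.00022896818327570244 [-0.35869866 -0.47672478  0.35652414] [-1.37329157e+01  3.30033938e+01  8.62200238e-01  5.77647913e+01
  1.25209143e-04  6.67467307e+01]
```

View pics/c4.png

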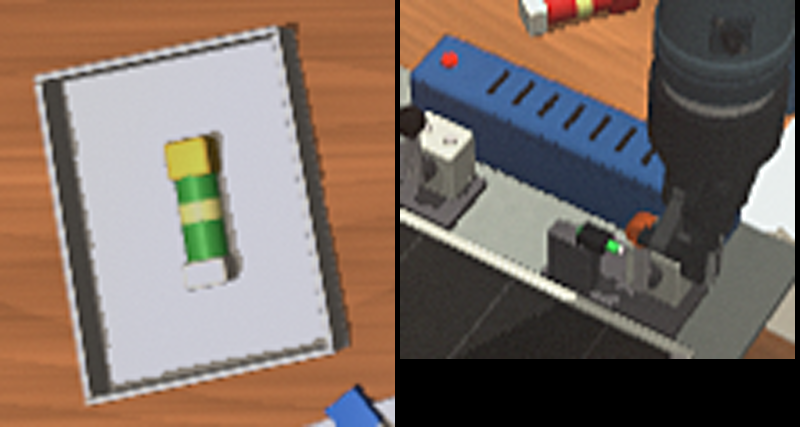

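View pics/w2.png

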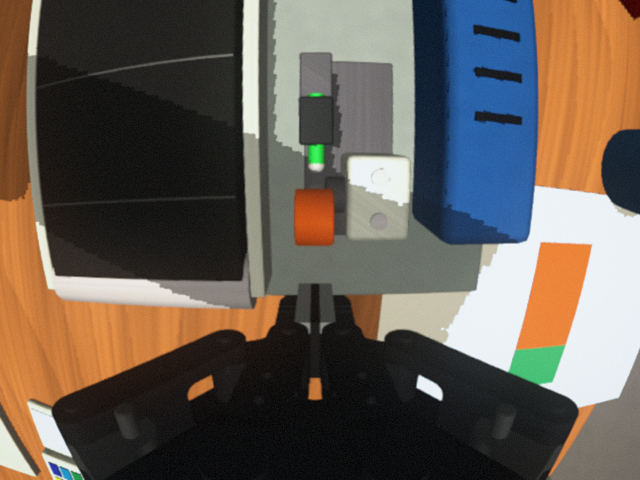

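Left crop: the glue stick lies flat in mid-tray, centred at about (197,212). The wrist view shows the roller at (314,217), in line with the closed fingers at column 315, and the pin block beyond it at (316,120). Next I push in small logged steps.

```bash
cat > push.py <<'E'
from h import *
u=np.array([np.cos(np.radians(99.5)),np.sin(np.radians(99.5)),0]); S=np.array([.6316,-.0894,.093])
def go(s,v=.03):
    bot.line_to(list(S+u*s),[180,0,9.5],speed=v); o=bot.get_obs()
    return float((o['tcp_pos']-S)@u)*1e3, float(o['ft_force']@u), o
E
python3 - <<'E'
from push import *
m,f0,o=go(.012); print(m,f0,o['time'])
prev=[]
for k in range(13,52):
    m,f,o=go(k/1e3); print(k,round(m,2),round(f-f0,2),round(o['tcp_pos'][2],4),round(o['time'],2))
    if f-f0<-2.5: break
E
```

```text
12.211004962879755 0.44666434127255217 12.5
13 12.93 0.16 0.093 12.75
14 13.99 0.16 0.093 13.0
15 15.06 -0.96 0.093 13.25
16 16.09 -0.63 0.093 13.5
17 17.06 -0.05 0.093 13.75
18 18.08 -0.22 0.093 14.0
19 19.06 -0.76 0.093 14.25
20 19.85 -1.49 0.093 14.5
21 20.94 -1.03 0.0931 14.75
22 22.03 -1.4 0.0931 15.0
23 23.06 -1.43 0.093 15.25
24 24.08 -1.87 0.093 15.5
25 25.08 -0.99 0.093 15.75
26 26.07 -2.13 0.093 16.0
27 27.06 -0.69 0.093 16.25
28 28.06 -1.26 0.093 16.5
29 29.03 -0.77 0.093 16.75
30 30.06 -1.09 0.093 17.0
31 31.08 -2.09 0.093 17.25
32 32.08 -0.93 0.093 17.5
33 33.05 -1.48 0.0929 17.75
34 34.07 -1.14 0.0929 18.0
35 35.04 -1.51 0.0929 18.25
36 36.06 -1.96 0.093 18.5
37 36.87 -2.64 0.093 18.75
```

Run:
```python
from push import *
f0=.2
def avg():
    L=[]
    for _ in range(6): bot.sleep(.03); L.append(float(bot.get_obs()['ft_force']@u))
    return np.mean(L)-f0
print('at37',avg())
for k in np.arange(37.5,49,.5):
    m,f,o=go(k/1e3); a=avg(); print(k,round(m,2),round(a,2),round(o['time'],2))
    if a<-3.8: break
```

```text
at37 -1.7937392835607895
37.5 37.22 -3.31 19.2
38.0 37.62 -5.21 19.65
```

Run:
```python
from push import *
f0=.2
def avg():
    L=[]
    for _ in range(4): bot.sleep(.03); L.append(float(bot.get_obs()['ft_force']@u))
    return np.mean(L)-f0
for k in (38.5,39,39.5,40,40.5,41):
    m,f,o=go(k/1e3); a=avg(); print(k,round(m,2),round(a,2),round(o['time'],2))
snap('wrist','w3')
t0=np.arcsin((37.4-19)/55); 
for p in (3,3.5,4,8): print(p,37.4+55*(np.sin(np.arctan(np.tan(t0)+p/24))-np.sin(t0)))
d=lambda f:cv2.resize(cv2.imread(f'pics/{f}.png')[30:290,230:430],(390,507),interpolation=2)
cv2.imwrite('pics/c5.png',np.hstack([d('w2'),d('w3')]))
```

```text
38.5 37.89 -6.43 20.1
39 38.14 -6.88 20.48
39.5 38.45 -6.86 20.87
40 38.75 -8.19 21.25
40.5 39.04 -8.84 21.63
41 39.39 -8.66 22.02
3 42.80023827514516
3.5 43.62955585498745
4 44.43838092088662
8 50.18473941756657
```

View pics/c5.png

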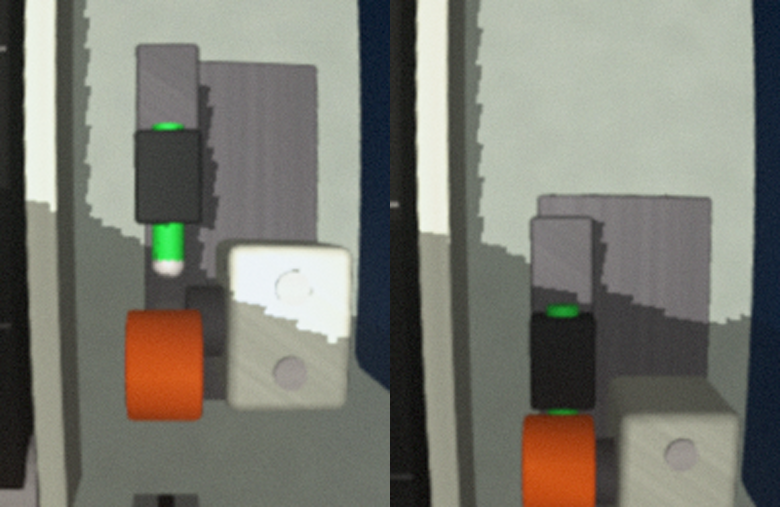

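Run:
```python
from push import *
f0=.2
def avg():
    L=[]
    for _ in range(3): bot.sleep(.03); L.append(float(bot.get_obs()['ft_force']@u))
    return np.mean(L)-f0
for k in np.arange(41.5,47.5,.5):
    m,f,o=go(k/1e3); a=avg(); m=float((bot.get_obs()['tcp_pos']-S)@u)*1e3; print(k,round(m,2),round(a,2),round(o['time'],2))
    if m>43.2: break
go(.012,.06); m,f,o=go(0,.06); bot.sleep(.3); o=bot.get_obs(); print(o['time'],o['tcp_pos'],o['ee_rot'],o['ft_force'])
snap('wrist','w4')
d=lambda f:cv2.resize(cv2.imread(f'pics/{f}.png')[40:250,270:430],(395,518),interpolation=2)
cv2.imwrite('pics/c6.png',np.hstack([d('w2'),d('w4')]))
```

```text
41.5 39.64 -9.2 22.45
42.0 40.77 -7.81 22.8
42.5 41.1 -8.3 23.15
43.0 41.43 -9.17 23.5
43.5 41.71 -9.52 23.85
44.0 41.94 -9.7 24.2
44.5 42.2 -10.36 24.55
45.0 42.47 -11.41 24.9
45.5 43.79 -8.89 25.25
26.7083 [ 0.63157048 -0.08920695  0.09300633] [-1.79995771e+02  1.29185749e-03  9.51576875e+00] [ 0.2609332  -0.2246378   0.51517968]
```

View pics/c6.png

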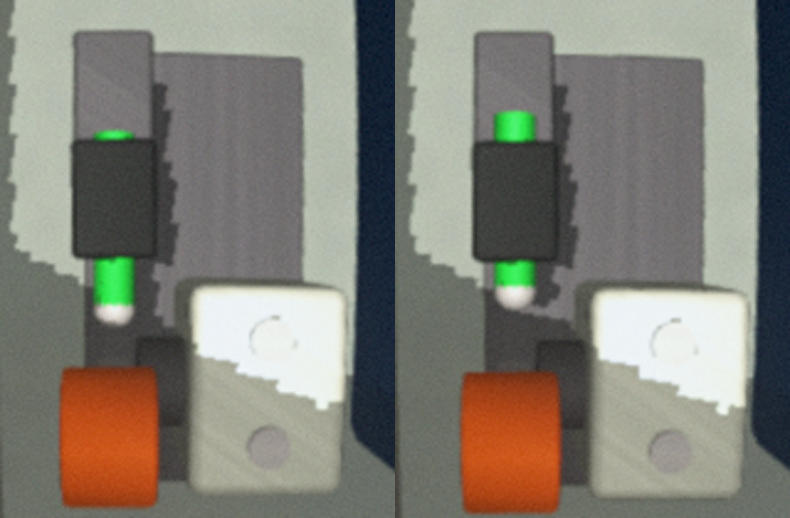

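Compared with the view before, the pin's near end now sticks out 48 px from the block instead of 68, and its green far end 32 instead of 10. The roller is upright again at (510,443). I'll convert this to millimetres with the fisheye calibration.

Run:
```python
from h import *
from scipy.spatial.transform import Rotation as R
def ray(fn,U,V,z):
    d=np.load(f'pics/{fn}.npz'); K=d['mtx']; x=(U-K[0,2])/K[0,0]; y=(V-K[1,2])/K[1,1]; r=np.hypot(x,y)
    v=np.array([x/r*np.sin(r),y/r*np.sin(r),np.cos(r)]); T=d['tool_from_camera']; W=R.from_euler('xyz',d['rot'],degrees=True).as_matrix()
    o=W@T[:3,3]+d['tcp']; q=W@T[:3,:3]@v; return o+q*(z-o[2])/q[2]
u=np.array([np.cos(np.radians(99.5)),np.sin(np.radians(99.5)),0])
S=2.468
for fn,x0,tip,e1,e2,far in (('w2',0,325,257,140,130),('w4',395,308,260,142,110)):
    f=lambda v,z:ray(fn,270+(513-395 if x0 else 114)/S,40+v/S,z)@u*1e3
    print(fn,'tip',f(tip,.072),'far',f(far,.072),'block edges',f(e1,.078),f(e2,.078),'roller top/bot',f(365,.103),f(507,.103), 'block len', f(e2,.078)-f(e1,.078))
```

```text
w2 tip -139.6226868505792 far -106.13797447289363 block edges -127.91199697777664 -108.5888576657368 roller top/bot -142.58754820491913 -162.94803085678254 block len 19.323139312039842
w4 tip -136.06014331148896 far -102.26128833602264 block edges -127.83340511943139 -108.49953015028747 roller top/bot -141.9037648419195 -162.06646216882214 block len 19.33387496914392
```

The pin moved 3.6 to 3.9 mm. That agrees with the 3.6 mm that the roller travel predicts, and it lies past the 3 mm click and well short of 8 mm. Now I retract and take a last look.

Run:
```python
from h import *
bot.line_to([.6316,-.0894,.2],speed=.15); bot.movep([.45,-.3,.25],[180,0,9.5]); bot.sleep(.3)
snap('top','top3'); print(bot.get_obs()['time'])
a=cv2.imread('pics/top3.png')[110:400,80:500]; cv2.imwrite('pics/c7.png',cv2.resize(a,None,fx=1.9,fy=1.9,interpolation=2))
```

```text
29.0667
```

View pics/c7.png

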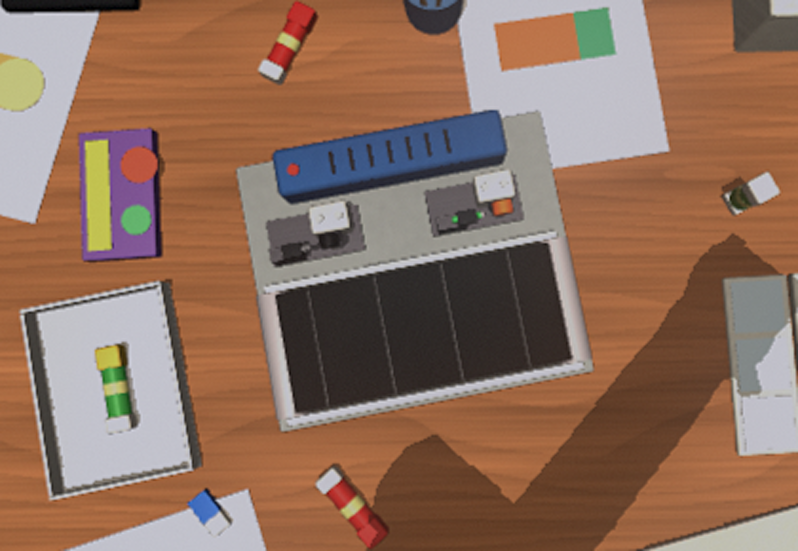

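The last view shows the stick in the tray at (114,388), a clear belt, both rollers upright at (502,207) and (332,238), and the other things in their places.

```bash
python3 -c "
from h import *
print(workorder.hand_in())"
```

```text
the job is handed in; nothing more can be done
None
```

The glue stick is off the belt and lying flat in the middle of the white tray. The orange switch has been pushed past its click point, and its arm is upright again. I handed the job in at about 29 s of the 59 s allowed.

- **Switch:** the push turned firm after about 18 mm of roller travel, and I stopped about 6 mm beyond that. The pin moved 3.6 to 3.9 mm by the wrist camera and about 3.6 mm by the arm's geometry; the click is at 3 mm and breakage is beyond 8 mm. The click itself gave no signal, so I inferred it from the pin travel.
- **Push behaviour:** near the end the pin moved in small jerks, with the force between 8 and 11 N. That made the stopping point a little coarser than my 0.5 mm steps.
- **Last look:** the top view showed the belt clear and both rollers upright. The black switch, the red look-alikes and the other things in view looked unmoved, and no check failed or disagreed.

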